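# Gauge the pinion shaft in the bench micrometer

## Task

Gauge the pinion shaft: lift it out of the rack and lay it gently in the two tilted rests of the bench micrometer, pinion at the end away from the micrometer and the free end of the shaft between anvil and spindle, then let go of it. Then close the micrometer on the shaft with its ratchet, turning it clockwise until the spindle bears on the shaft and the ratchet slips through at least an eighth of a turn. Leave the shaft clamped there, and do not knock the other things about.

Things in the scene. Friction and masses are not known exactly. Their poses are not given: they have to be found in the camera images.
- pinion_shaft: Part to gauge: bright steel shaft, 20 mm diameter, 185 mm long, 0.4-0.6 kg, brass pinion on one end. Origin on its axis near the centre of mass (grip here); x runs along the shaft, from pinion to free end. Plain 20 mm part from x = -56 to +95 mm, pinion (39 mm diameter) from -75 to -57, 14 mm stub to -90. Starts level in the rack, axis 45 mm above the table.
- journal (a point): Point on the pinion shaft's axis 75 mm from its origin towards the free end: the place to gauge. It belongs at the origin of micrometer, with the shaft's x along that body's +y.
- micrometer: Quick-feed micrometer with grey C-frame, clamped to the fixed stand, its measuring axis 35 deg from vertical. Origin on that axis, 85 mm above the table, where the axis of a properly laid shaft lies. z runs along the measuring axis from anvil to ratchet; x is uphill, out of the C's open throat (rises 35 deg); y is level, along the laid shaft. Anvil face at z = -10 mm, 12 mm wide.
- stand: Heavy cast stand, fixed, 150 x 235 mm, with two L-shaped shaft rests 10 mm thick. In the frame of micrometer: rests centred at y = -35 and -115 mm; floors flush with the anvil at z = -10 mm, from x = -18 to 18 mm; stops on the lower side at x = -10 mm, up to z = +10 mm; gravity holds the shaft on floor and stop. 70 mm free for fingers between the rests, 50 mm free below the shaft.
- spindle: Spindle, 8 mm diameter, slides along the measuring axis without turning. Its tip is 22 mm along this body's own z from its origin, and at the start stands 4 to 7 mm above where a laid shaft's top will be. The barrel (22 mm diameter) begins at z = 36 mm of micrometer. Straight down from above a shaft would strike the spindle: it must go in from the open +x side, along the rests' floors.
- ratchet_grip (a point): Middle of the ratchet's grip, on the measuring axis at z = 140 mm of micrometer. Ratchet: knurled steel cap, 20 mm diameter, z = 116 to 152 mm, red line on its end, free all round; grip it at any angle with the tool in line with the axis. Clockwise, looking from ratchet to anvil, closes. It does not move along the axis. The thimble below it, 26 mm diameter, has no slip and would crush.
- thimble (a joint): Thimble angle in rad, grows as the micrometer closes; spindle travel 10 mm a turn (1.59 mm per rad). It bears on a laid 20 mm shaft from about 7.5 rad (7.8 when the ratchet slips); starts between 3.1 and 5.0 rad. Takes about 0.012 N m to turn and stays where it is left.
- ratchet (a joint): Angle in rad by which the ratchet has slipped on the thimble, grows clockwise, 0 at the start. The ratchet carries the thimble with it up to about 0.03 N m (some 11 N at the spindle), then slips smoothly; an eighth of a turn is 0.79 rad.
- rack: Fixed wooden rack, 190 x 110 mm, 49 mm high; origin at the centre of its underside. Two pairs of V notches hold the pinion shaft and a motor shaft, parallel to its y axis, at x = -45 and +45 mm, either way round. The notches of a pair are 80 mm apart and 12 mm thick; between them a shaft is free to grip from above.
- motor_shaft: Bystander: dark shaft, 20 mm diameter, 190 mm long, with a 30 mm collar and no pinion, in the rack's other notches; origin on its axis at mid-length.
- screwdriver: bystander: screwdriver lying on the table
- spanner: bystander: spanner lying on the table
- bearing: bystander: ball bearing, 52 mm diameter, 15 mm high
- contactor: bystander: white and black contactor, 75 x 45 x 78 mm
- grease: bystander: blue grease tin, 64 mm diameter, 75 mm high
- coupling: bystander: aluminium shaft coupling, 48 mm diameter, 62 mm high
There are look-alikes about, which are no part of the job. Leave any orange or turquoise look-alike of the pinion_shaft alone.

How it is judged:
On the way, in this order (a step that is already met when the one before it is completed fails the run):
1. the pinion shaft lies in the two rests with its free end over the anvil, let go and at rest (x of journal in the frame of micrometer between -0.003 and 0.003 m and z of journal in the frame of micrometer between -0.003 and 0.003 m and y of journal in the frame of micrometer between -0.01 and 0.01 m and angle between the x axis of pinion_shaft and the y axis of micrometer, either way round below 0.05 rad and contact force between the fingers and pinion_shaft below 0.2 N and linear speed of pinion_shaft below 0.01 m/s), for 0.2 s.
2. the spindle bears on the shaft and the ratchet has slipped (value of joint ratchet above 0.65 rad and contact force between spindle and pinion_shaft above 2 N), for 0.1 s.
At the end, for the whole second after the job is handed in: The pinion shaft lies in both rests (gauging point within 3 mm of the measuring axis' place across, 10 mm along the shaft, direction within 3 degrees), pinion away from the micrometer, at rest; the spindle still presses on it with more than 2 N and the ratchet has slipped more than 0.65 rad (all of step 2 and x of journal in the frame of micrometer between -0.003 and 0.003 m and z of journal in the frame of micrometer between -0.003 and 0.003 m and y of journal in the frame of micrometer between -0.01 and 0.01 m and angle between the x axis of pinion_shaft and the y axis of micrometer, either way round below 0.05 rad and linear speed of pinion_shaft below 0.01 m/s); the robot touches nothing.
It fails at once if the spindle was forced on the shaft (over 25 N) (contact force between spindle and pinion_shaft above 25 N).
It fails at once if the shaft was dropped (let go, it fell faster than 0.4 m/s, some 8 mm of fall) (contact force between the fingers and pinion_shaft below 0.05 N and linear speed of pinion_shaft above 0.4 m/s).
It fails at once if the shaft was banged against the micrometer or its rests (over 60 N) (contact force between pinion_shaft and stand above 60 N).
It fails at once if another thing was knocked about (moved over 25 mm) (distance of any of motor_shaft, screwdriver, spanner, bearing, contactor, grease, coupling from where it was at the start of the episode above 0.025 m).
It also fails if it takes over 61 s, if anything falls off the work surface, if the arm or the gripper's body presses on something with over 40 N, if the wrist force passes 120 N, or if a joint passes its speed limit or range.

## Robot

A 6-joint arm with a two-finger parallel gripper is mounted at the origin on the work surface. World frame = base frame: x ahead of the robot, y to its left, z up, the work surface at z = 0. Lengths are in m, angles in rad, forces in N, time in s.
With the tool pointing down it reaches from about 0.35 to 0.85 m from the base axis. Payload 8.1 kg.
Tool frame: the origin (TCP) lies on the mounting face of the last link; the fingertips stand 186 mm ahead of it and the grasp point (between the pads) lies 167 mm ahead of it; z points along the fingers, y is the line along which they close (so a half turn about z gives the same grasp; the last joint's range is limited). The gripper opens to 93 mm and grips with 3 to 60 N. Pads are 15 mm wide; open, the fingers measure 128 mm over their backs; the gripper's body (75 mm by 188 mm) begins 65 mm behind the grasp point.
Start: joints at [-1.305, 0.13, 1.488, -0, 1.523, -0.085], TCP at [0.206, -0.563, 0.405] pointing down, gripper open.
Joint ranges: [-2.96, 2.96], [-0.89, 2.26], [0.02, 2.5], [-1.34, 4.48], [0, 2.73], [-2.66, 2.66]. Speed limits (rad/s): [2.39, 2.39, 2.79, 3.14, 3.14, 3.14].

## Interface

Orientations are given as a rotation vector (axis times angle).
In Python, from plant import * gives the robot as it stands. The module is installed in compiled form; this text tells all that it offers.
- The arm moves only by the tool arm_command, never from a script. Its argument "increments" is a list of rows, each a list of 6 numbers: the shift along the tool's x, y, z in units of 0.2 m (1.0 is 0.2 m), then the turn, a rotation vector about the tool's x, y, z in units of pi rad (1.0 is pi rad). A call has exactly 5 rows; each row is the pose to reach, as a shift and turn from the pose commanded when the call began, along the tool's axes at that moment, turning the shorter way round; what a row does not reach only later rows make up. A row lasts 1/8 s, in which the tool goes at most 62.5 mm and 10.7 degrees, less where a joint would pass 70% of its speed; a pose out of reach is approached as far as the arm can. A call with a number of a shift or a turn outside -1 to 1 is refused whole. A call with a gripper value outside its range is refused whole. "fingers" is the closure, from -1 (fully open) to 1 (shut), set as the call begins (left out, the last holds). The fingers move at their own pace and stop on an object; "force" is the grip in N (left out, the last holds). Time passes only in rows, so rows that repeat a pose let the fingers close, or fill a call up. It gives the time, the measured TCP pose, the force, the opening and the grip force at its end, in the units of the state.
- read_state(): the state, without advancing time (a new reading comes with each control period).
- read_camera(name): name is "scene" or "top" or "wrist"; returns a dict with "image" (384x512x3 uint8, red, green, blue), "fx", "fy", "cx", "cy" (pixels), "T" (4x4, takes a point from camera to world coordinates). Camera axes: x right, y down, z forward; pixel columns grow to the right and rows downward; lengths in m; the calibration is good to about 2 mm. A picture is of the moment at which its call begins. There is no depth.
- close_job(): hands the job in; it is judged then, once.
The state is a dict: "t": time; "q": joint angles; "dq": joint speeds; "joint_torque": joint torques, N m; "tool_pos": TCP position; "orientation": TCP orientation; "force": force on the tool from outside, world axes, zero at the start; "wrist_torque": the same for the moment, N m; "opening": finger opening in m; "gripper_force": force on a finger pad.
Only numpy, scipy, OpenCV 4.12 (cv2) and the standard library are available. Lean on these libraries where they do the work, as an engineer would, in place of code of your own. Each camera call takes 0.05 s, during which the arm holds its last target. There are 200 camera calls.

## Working session

There is one attempt and no reset: what is moved stays moved. The work goes in short steps, Python scripts to look and compute and a tool call to move; the robot and the scene stay as the last step left them, time stands still between calls to the robot, and variables do not carry over. Pictures are saved under pics/ and viewed, at most 10 in all, crops included, and the job is handed in when it is done.

Besides the shell and the picture viewer there is one more tool, called after "Request:" as name([rows], argument=value, ...), one row to a line, values as JSON. arm_command: Moves the arm, as the interface text tells. Shifts and turns lie within -1 to 1; 1 stands for 0.2 m of shift or pi rad of turn. Its arguments: {"type":"object","properties":{"increments":{"type":"array","items":{"type":"array","items":{"type":"number","minimum":-1,"maximum":1}}},"fingers":{"type":"number"},"force":{"type":"number"}},"required":["increments"]}

```bash
mkdir -p pics; cat > h.py <<'E'
from plant import *
import numpy as np, cv2
from scipy.spatial.transform import Rotation as R
def snap(n,f,crop=None,k=1):
    c=read_camera(n); im=c["image"][:,:,::-1]
    np.savez("pics/"+f+".npz",**{a:c[a] for a in("image","fx","fy","cx","cy","T")})
    show(im,f,crop,k); return c
def show(im,f,crop=None,k=1):
    if crop: x0,y0,x1,y1=crop; im=im[y0:y1,x0:x1]
    cv2.imwrite("pics/"+f+".png",cv2.resize(im,None,fx=k,fy=k,interpolation=cv2.INTER_CUBIC))
def ray(c,u,v):
    T=c["T"]; d=T[:3,:3]@np.array([(u-c["cx"])/c["fx"],(v-c["cy"])/c["fy"],1]); return T[:3,3],d
def onz(c,u,v,z):
    o,d=ray(c,u,v); return o+d*(z-o[2])/d[2]
def proj(c,p):
    T=c["T"]; q=T[:3,:3].T@(np.asarray(p)-T[:3,3]); return np.array([c["fx"]*q[0]/q[2]+c["cx"],c["fy"]*q[1]/q[2]+c["cy"]])
def tri(obs):
    A=0;b=0
    for c,u,v in obs:
        o,d=ray(c,u,v); d=d/np.linalg.norm(d); P=np.eye(3)-np.outer(d,d); A=A+P; b=b+P@o
    return np.linalg.solve(A,b)
E
python3 - <<'E'
from h import *
a=snap("scene","s0"); b=snap("top","t0"); w=snap("wrist","w0")
x=np.vstack([np.hstack([a["image"],b["image"]])])[:,:,::-1]
for n,c in(("s",a),("t",b),("w",w)): print(n,c["fx"],c["T"].round(3).tolist())
print(read_state())
cv2.imwrite("pics/s0b.png",cv2.resize(a["image"][:,:,::-1],(800,600)));cv2.imwrite("pics/t0b.png",cv2.resize(b["image"][:,:,::-1],(800,600)))
E
```

```text
s 376.1758773856967 [[0.239, 0.516, -0.823, 1.326], [0.971, -0.11, 0.213, -0.152], [0.02, -0.85, -0.527, 0.655], [0.0, 0.0, 0.0, 1.0]]
t 379.0597552491879 [[0.009, -0.997, 0.076, 0.419], [-1.0, -0.009, 0.001, 0.042], [-0.001, -0.076, -0.997, 1.142], [0.0, 0.0, 0.0, 1.0]]
w 279.6434574539214 [[0.343, -0.9, -0.269, 0.281], [-0.939, -0.329, -0.096, -0.536], [-0.002, 0.286, -0.958, 0.384], [0.0, 0.0, 0.0, 1.0]]
{'t': 0.15, 'q': array([-1.30536759e+00,  1.30972489e-01,  1.48903974e+00, -3.04828855e-05,
        1.52298948e+00, -8.54268747e-02]), 'dq': array([ 0.00081429, -0.0044501 , -0.0027157 , -0.00032234,  0.00173879,
        0.00117445]), 'joint_torque': array([ 1.74527977e-03, -5.60477901e+01, -4.92334199e+01,  7.70811760e-02,
        3.05332965e-02, -6.97196447e-05]), 'tool_pos': array([ 0.20617443, -0.56327519,  0.40393148]), 'orientation': array([-3.09199584e+00, -5.48058103e-01,  2.46456143e-04]), 'force': array([-0.25403239, -0.09395127, -0.71440905]), 'wrist_torque': array([ 0.00324661,  0.0207723 , -0.02022461]), 'gripper_force': 0.0, 'opening': 0.09302632045749083}
```

View pics/s0b.png

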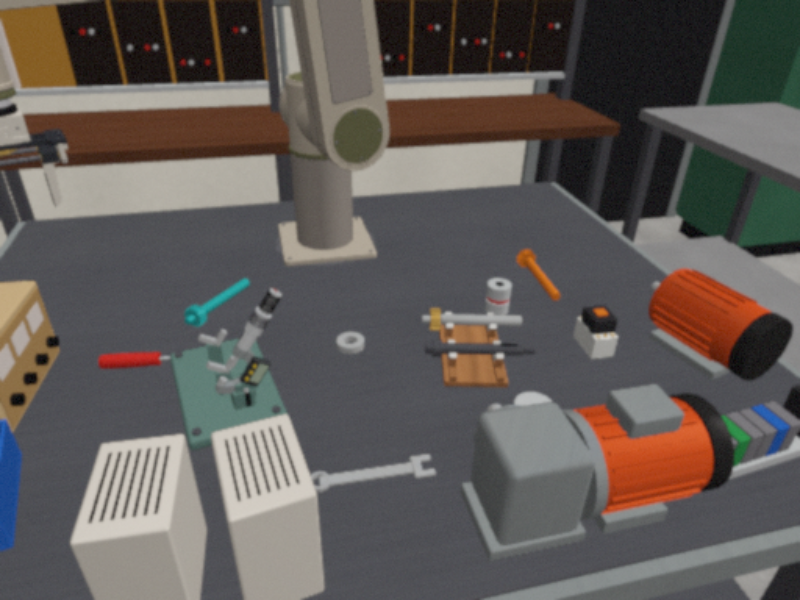

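View pics/t0b.png

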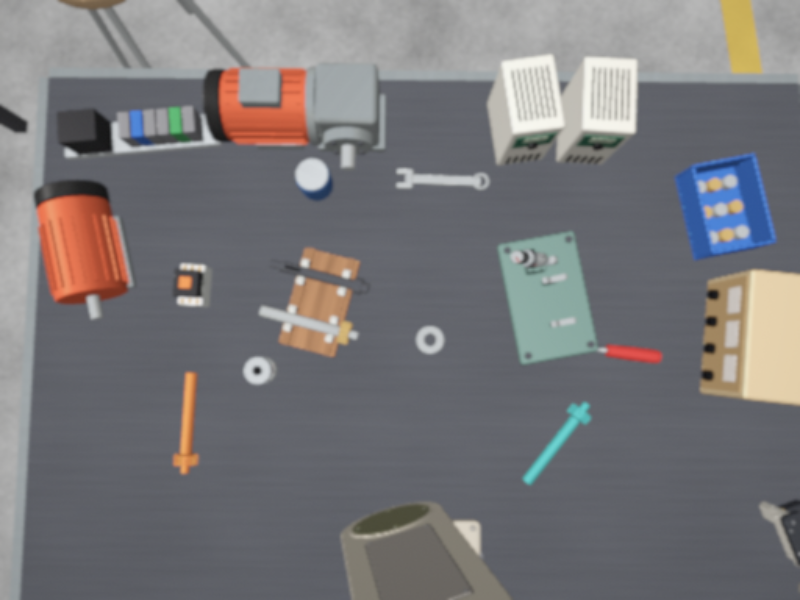

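The thing wanted is one of these, in top-picture pixels at 800 wide:
- Steel shaft with brass pinion, in the rack at (305,322).
- Dark motor shaft at (320,275).
- Orange look-alike at (187,420).
- Turquoise look-alike at (557,445).

I choose the steel and brass one in the rack. The micrometer is on the green stand, with its ratchet leaning towards +y world. Close crops next to check.

```bash
python3 - <<'E'
from h import *
s=np.load("pics/s0.npz")["image"][:,:,::-1];t=np.load("pics/t0.npz")["image"][:,:,::-1]
def cr(im,x,y,k=5): return cv2.resize(im[y:y+60,x:x+80],None,fx=k,fy=k,interpolation=cv2.INTER_CUBIC)
def cr2(im,x,y):return cv2.resize(im[y:y+75,x:x+100],(400,300),interpolation=cv2.INTER_CUBIC)
m=np.vstack([np.hstack([cr2(t,155,155),cr2(t,310,150)]),np.hstack([cr2(s,260,175),cr2(s,105,180)])])
cv2.imwrite("pics/m.png",m)
E
```

```text
(no output)
```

View pics/m.png

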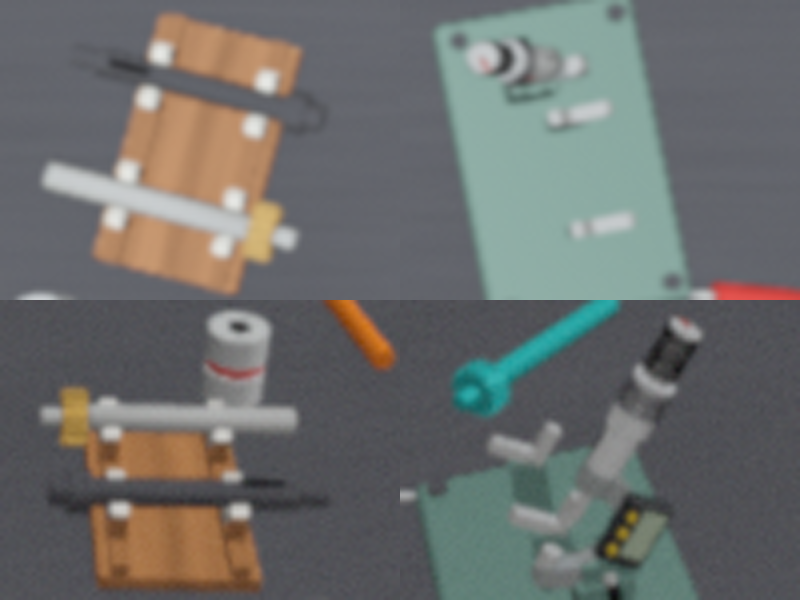

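The crops confirm the steel shaft with the brass pinion at the right-hand end in the top view. The free end is at top pixel (167,199) and the stub end at (227,214). The ratchet end is at top (330.7,164.5) and scene (176.2,186.3).

```bash
python3 - <<'E'
from h import *
s=np.load("pics/s0.npz");t=np.load("pics/t0.npz")
f=onz(t,167,199.2,.047);b=onz(t,227.5,214.5,.045)
print("shaft",f,b,np.linalg.norm(f-b))
f2=tri([(t,167,199.2),(s,260+295/4,175+118/4)]);b2=tri([(t,227.5,214.5),(s,260+44/4,175+115/4)]);print(f2,b2,np.linalg.norm(f2-b2))
print("ratchet end",tri([(t,330.75,164.5),(s,176.25,186.25)]))
P=[onz(t,u*.64,v*.64,.02) for u,v in((499,244),(574,233),(597,348),(522,363))]
for i in range(4):
    d=P[(i+1)%4]-P[i];print(P[i],np.linalg.norm(d),np.degrees(np.arctan2(d[1],d[0])))
E
```

```text
shaft [0.49503782 0.3004991  0.047     ] [0.45238204 0.12474249 0.045     ] 0.18086985065349664
[0.49555552 0.30193662 0.04770092] [0.45238465 0.12484568 0.04721299] 0.18227771374026944
ratchet end [ 0.57350807 -0.14142961  0.21125451]
[ 0.6301273  -0.14574688  0.02      ] 0.14567246920845675 -81.06938890988248
[ 0.65274124 -0.28965337  0.02      ] 0.22345408852341805 -169.54787308708333
[ 0.43299496 -0.33019105  0.02      ] 0.1449341049427345 101.75080840137736
[ 0.40347832 -0.18829439  0.02      ] 0.23060800462178188 10.632066675605197
```

```bash
cat >> h.py <<'E'
def down(yaw):  # tool x at yaw (deg), z down
    return R.from_euler('z',yaw,degrees=True)*R.from_euler('x',180,degrees=True)
def plan(p,Rt,frm=None):
    if frm is None: st=read_state(); frm=(st["tool_pos"],R.from_rotvec(st["orientation"]))
    d=frm[1].inv().apply(np.asarray(p)-frm[0])/.2; r=(frm[1].inv()*Rt).as_rotvec()/np.pi
    print("inc",d.round(4).tolist(),r.round(4).tolist(),"mm",round(np.linalg.norm(d)*200),"deg",round(np.linalg.norm(r)*180,1))
    return (np.asarray(p),Rt)
E
python3 - <<'E'
from h import *
a=plan([.38,-.38,.46],down(20.1))
a=plan([.44,-.21,.46],down(20.1),a)
a=plan([.43,-.03,.46],down(48),a)
a=plan([.47,.14,.36],down(76.4),a)
E
```

```text
inc [1.1312, -0.5622, -0.2795] [-0.0004, -0.0, 0.0] mm 259 deg 0.1
inc [0.5738, -0.6951, -0.0] [0.0, 0.0, 0.0] mm 180 deg 0.0
inc [0.2623, -0.8624, -0.0] [0.0, 0.0, -0.155] mm 180 deg 27.9
inc [0.7655, -0.4201, 0.5] [0.0, 0.0, -0.1578] mm 201 deg 28.4
```

Request:
arm_command([
  [0.25,-0.15,-0.1,0,0,0],
  [0.5,-0.3,-0.2,0,0,0],
  [0.75,-0.45,-0.28,0,0,0],
  [0.95,-0.6,-0.28,0,0,0],
  [1,-0.65,-0.28,0,0,0],
], fingers=-1)

```text
t: 0.78
tool_pos: [0.3507, -0.3705, 0.4609]
orientation: [3.092, 0.553, 0.001]
force: [0.3, -0.4, -0.5]
opening: 0.0931
gripper_force: 0.0
```

Request:
arm_command([
  [0.2,-0.2,0,0,0,0],
  [0.45,-0.4,0,0,0,0],
  [0.6,-0.6,0,0,0,0],
  [0.6,-0.6,0,0,0,0],
  [0.6,-0.6,0,0,0,0],
])

```text
t: 1.4
tool_pos: [0.4206, -0.2194, 0.4605]
orientation: [3.093, 0.548, -0.001]
force: [-0.7, 0.3, -0.4]
opening: 0.0928
gripper_force: 0.0
```

```bash
python3 - <<'E'
from h import *
snap("wrist","w1",None,1.5625); s=read_state(); print(s["t"],s["tool_pos"],s["q"])
a=plan([.43,-.03,.46],down(48))
a=plan([.47,.14,.36],down(76.4),a)
E
```

```text
1.45 [ 0.4204329  -0.21986258  0.46048828] [-5.89688754e-01 -2.30920015e-01  1.73677608e+00 -6.65595640e-04
  1.63605128e+00  6.31361100e-01]
inc [0.3702, -0.8755, 0.0021] [-0.0, 0.0002, -0.1554] mm 190 deg 28.0
inc [0.7655, -0.4201, 0.5] [0.0, 0.0, -0.1578] mm 201 deg 28.4
```

View pics/w1.png

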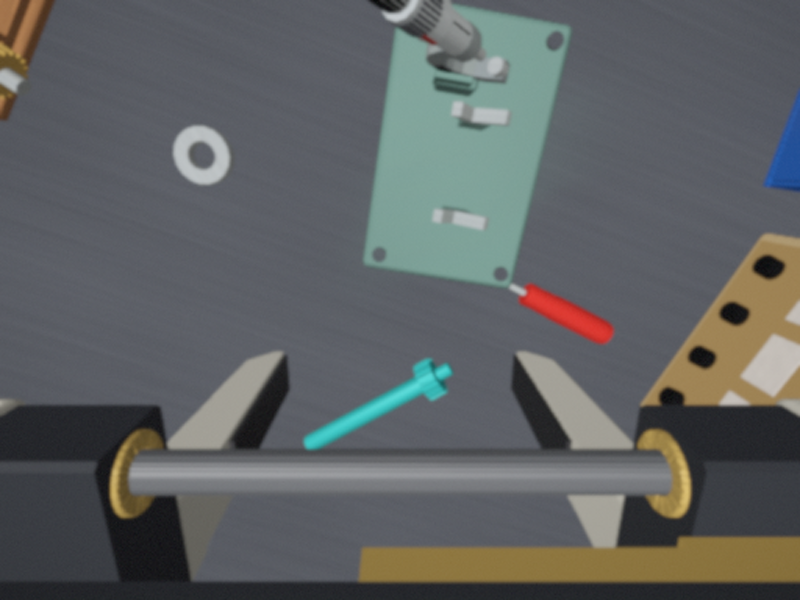

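The view shows the stand: rests at (453-509,103-117) and (433-486,215-223), and the turquoise look-alike well clear. I'll zoom in on the rests to fit the pose.

```bash
python3 - <<'E'
from h import *
w=np.load("pics/w1.npz")["image"][:,:,::-1]
show(w,"w1z",(225,0,375,112),5.33)
E
```

```text
(no output)
```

View pics/w1z.png

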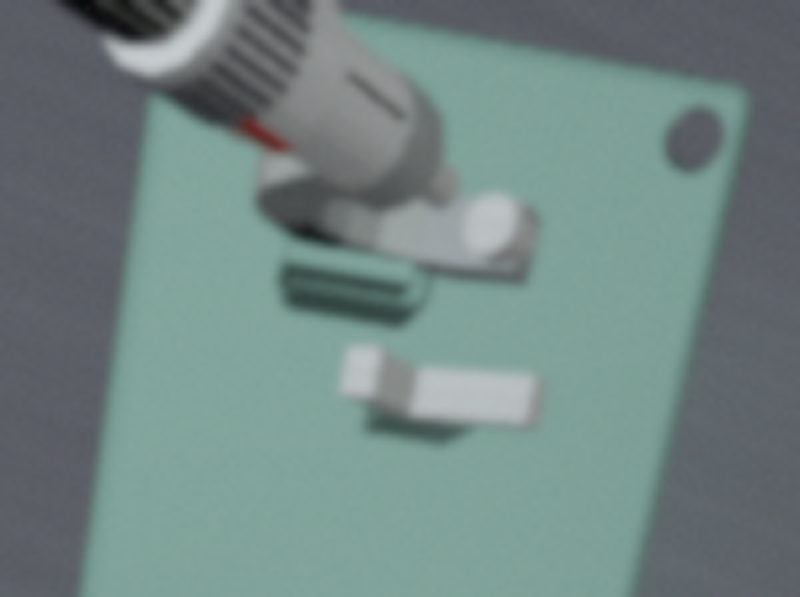

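Request:
arm_command([
  [0.07,-0.2,0,0,0,-0.03],
  [0.14,-0.4,0,0,0,-0.06],
  [0.22,-0.6,0,0,0,-0.1],
  [0.3,-0.75,0,0,0,-0.14],
  [0.37,-0.87,0,0,0,-0.155],
])

```text
t: 2.08
tool_pos: [0.4306, -0.0302, 0.4607]
orientation: [2.869, 1.279, -0.0]
force: [-0.1, -0.6, -0.5]
opening: 0.0931
gripper_force: 0.0
```

Request:
arm_command([
  [0.15,-0.1,0.1,0,0,-0.03],
  [0.3,-0.2,0.2,0,0,-0.07],
  [0.5,-0.3,0.3,0,0,-0.12],
  [0.7,-0.4,0.4,0,0,-0.158],
  [0.76,-0.42,0.5,0,0,-0.158],
])

```text
t: 2.7
tool_pos: [0.4707, 0.1397, 0.3598]
orientation: [-2.466, -1.945, 0.0]
force: [-0.4, -1.1, 0.1]
opening: 0.0931
gripper_force: 0.0
```

```bash
python3 - <<'E'
from h import *
snap("wrist","w2",None,1.5625); s=read_state(); print(s["t"],s["tool_pos"],s["q"])
E
```

```text
2.75 [0.47010578 0.13975219 0.35674062] [ 1.84218659e-01 -1.40134030e-01  1.84586369e+00  3.91512591e-04
  1.43992709e+00  4.20962089e-01]
```

View pics/w2.png

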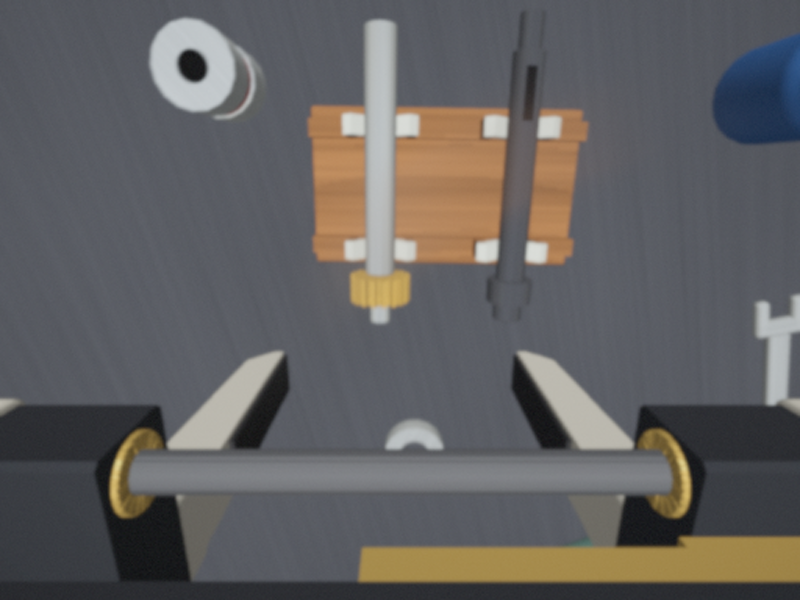

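The wrist view shows the pinion shaft upright at u≈380, free end at v≈22 and pinion at v=272-306. The motor shaft is alongside at u≈520. Now I'll compute both poses.

```bash
cat > fit.py <<'E'
from h import *
from scipy.optimize import least_squares
s=np.load("pics/s0.npz");t=np.load("pics/t0.npz");w=np.load("pics/w1.npz")
z=lambda X,Y:(225+X/5.333,Y/5.333)
k=1/1.5625
obs=[(w,*z(540,375),(18,-30,-10)),(w,*z(533,425),(18,-40,-10)),(w,*z(418,367),(-10,-30,-10)),(w,*z(410,413),(-10,-40,-10)),
(w,*z(383,347),(-10,-30,10)),(w,*z(378,400),(-10,-40,10)),(w,*z(491,225),(0,0,-10)),
(w,487*k,217*k,(18,-110,-10)),(w,485*k,230*k,(18,-120,-10)),
(t,330.75,164.5,(0,0,152)),(s,176.25,186.25,(0,0,152))]
def frame(p):
    h=np.array([np.sin(p[3]),-np.cos(p[3]),0]);u=np.array([0,0,1.]);c,S=np.cos(np.radians(35)),np.sin(np.radians(35))
    return p[:3],np.c_[c*h+S*u,[np.cos(p[3]),np.sin(p[3]),0],c*u-S*h]
def res(p):
    o,M=frame(p)
    return np.concatenate([(proj(c,o+M@np.array(q)/1e3)-(u,v)) for c,u,v,q in obs]+[[(p[2]-.085)*2000]])
r=least_squares(res,[.589,-.227,.085,.183],loss="soft_l1")
print(r.x,np.degrees(r.x[3]));print(res(r.x)[:-1].reshape(-1,2).round(1).tolist())
np.save("mic.npy",r.x)
E
python3 fit.py; python3 - <<'E'
from h import *
c=np.load("pics/w2.npz");k=1/1.5625
P={n:onz(c,u*k,v*k,z) for n,u,v,z in(("free",381,22,.05),("stub",380,322,.045),("pinface",380,271,.053),("pinend",380,306,.06))}
for n in P: print(n,P[n].round(4))
d=P["free"]-P["stub"];d[2]=0;print(np.linalg.norm(d),np.degrees(np.arctan2(d[1],d[0])))
d/=np.linalg.norm(d)
for n,x in(("free",.095),("stub",-.09),("pinface",-.057),("pinend",-.075)): print("origin via",n,(P[n]-x*d)[:2].round(4))
E
```

```text
[ 0.59059427 -0.22783833  0.0850597   0.20184458] 11.564842744423787
[[-0.4, -0.1], [-0.9, -0.3], [0.9, 0.2], [0.8, 0.3], [0.1, 0.4], [-0.6, -0.3], [-0.1, -0.3], [0.2, 0.2], [-0.2, -0.1], [0.1, 0.3], [-0.6, 0.6]]
free [0.4986 0.3007 0.05  ]
stub [0.4519 0.1205 0.045 ]
pinface [0.4619 0.1582 0.053 ]
pinend [0.4566 0.1364 0.06  ]
0.18617525346613095 75.48203750825785
origin via free [0.4748 0.2088]
origin via stub [0.4745 0.2076]
origin via pinface [0.4762 0.2134]
origin via pinend [0.4754 0.209 ]
```

Both fits are good, with micrometer residuals under 1 px. Going to the grasp.

```bash
python3 - <<'E'
from h import *
a=plan([.4752,.2092,.30],down(75.5)); a=plan([.4752,.2092,.216],down(75.5),a)
E
```

```text
inc [0.3439, -0.0556, 0.2835] [-0.0012, 0.0004, 0.0052] mm 90 deg 1.0
inc [0.0, -0.0, 0.42] [0.0, 0.0, 0.0] mm 84 deg 0.0
```

Request:
arm_command([
  [0.15,-0.02,0.1,0,0,0.005],
  [0.3,-0.05,0.2,0,0,0.005],
  [0.344,-0.055,0.28,0,0,0.005],
  [0.344,-0.055,0.28,0,0,0.005],
  [0.344,-0.055,0.28,0,0,0.005],
])

```text
t: 3.38
tool_pos: [0.4758, 0.2076, 0.3054]
orientation: [2.484, 1.922, 0.001]
force: [0.5, 0.2, 0.1]
opening: 0.0932
gripper_force: 0.0
```

```bash
python3 - <<'E'
from h import *
s=read_state();print(s["t"],s["tool_pos"],s["force"])
a=plan([.4752,.2092,.216],down(75.5))
E
```

```text
3.375 [0.47575712 0.20758554 0.30543494] [0.52351725 0.15911215 0.10407415]
inc [0.0071, -0.005, 0.4472] [0.0002, 0.0, -0.0002] mm 89 deg 0.1
```

Request:
arm_command([
  [0,0,0.12,0,0,0],
  [0,0,0.26,0,0,0],
  [0,0,0.38,0,0,0],
  [0,0,0.43,0,0,0],
  [0,0,0.43,0,0,0],
])

```text
t: 4.0
tool_pos: [0.4754, 0.2083, 0.219]
orientation: [-2.484, -1.923, 0.0]
force: [-0.1, 0.4, -0.3]
opening: 0.0931
gripper_force: 0.0
```

Request:
arm_command([
  [0,0,0,0,0,0],
  [0,0,0,0,0,0],
  [0,0,0,0,0,0],
  [0,0,0,0,0,0],
  [0,0,0,0,0,0],
], fingers=1, force=25)

```text
t: 4.62
tool_pos: [0.4752, 0.2088, 0.2188]
orientation: [2.483, 1.924, 0.0]
force: [-0.2, -0.3, -0.5]
opening: 0.0472
gripper_force: 0.0
```

Request:
arm_command([
  [0,0,0,0,0,0],
  [0,0,0,0,0,0],
  [0,0,0,0,0,0],
  [0,0,0,0,0,0],
  [0,0,0,0,0,0],
])

```text
t: 5.25
tool_pos: [0.4742, 0.2091, 0.2184]
orientation: [-2.481, -1.923, 0.004]
force: [-7.0, 1.9, 5.4]
opening: 0.0191
gripper_force: 25.0
```

```bash
python3 - <<'E'
from h import *
s=read_state();print(s["t"],s["tool_pos"],s["force"],s["wrist_torque"],s["opening"],s["gripper_force"])
snap("wrist","w3",(100,0,400,300),2)
E
```

```text
5.25 [0.4741907  0.209069   0.21841526] [-6.97468693  1.93147006  5.40803591] [ 0.250819    1.20707289 -0.01511352] 0.019088569005507674 24.997512102127075
```

View pics/w3.png

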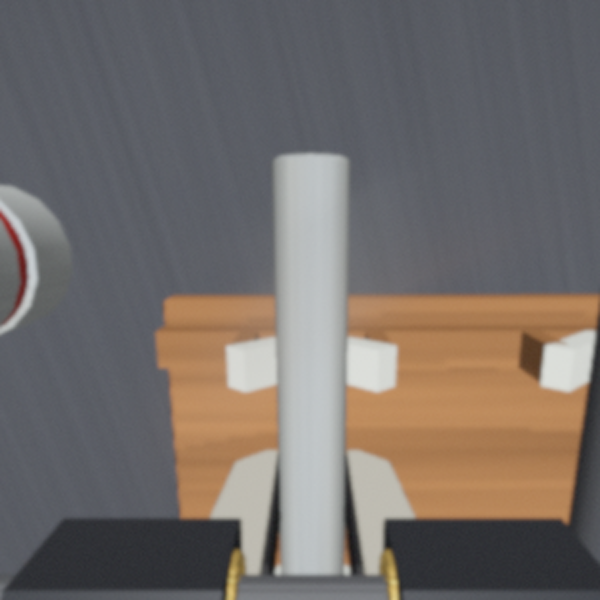

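Gripped between the notches: the shaft is centred between the fingers, free end at crop (311,157). Now the carry path.

```bash
cat > carry.py <<'E'
from fit import frame
from h import *
m=np.load("mic.npy"); O,M=frame(m)
def tcp(x,y,z,L=.1734,off=0):  # tool-down TCP for shaft origin at mic (x,y-75,z) mm
    p=O+M@np.array([x,y-75,z])/1e3+np.array([0,0,L]); return p-off*M[:,1]
E
python3 - <<'E'
from carry import *
c=np.load("pics/w3.npz")
st=read_state();f=onz(c,255.5,78.5,.052);d=f-st["tool_pos"];R0=R.from_rotvec(st["orientation"])
print("free end in tool",R0.inv().apply(d), "expect x=.095", R0.as_matrix()[:2,0],np.degrees(np.arctan2(*R0.as_matrix()[[1,0],0])))
Y=np.degrees(m[3]);print("mic",O,Y)
a=plan(st["tool_pos"]+[0,0,.12],down(75.5))
a=plan([.47,.02,.36],down(45),a)
a=plan([.49,-.15,.40],down(25),a)
for q in((60,0,60),(45,0,12),(45,0,3)): p=tcp(*q);print(q,p.round(4))
E
```

```text
[ 0.59059427 -0.22783833  0.0850597   0.20184458] 11.564842744423787
[[-0.4, -0.1], [-0.9, -0.3], [0.9, 0.2], [0.8, 0.3], [0.1, 0.4], [-0.6, -0.3], [-0.1, -0.3], [0.2, 0.2], [-0.2, -0.1], [0.1, 0.3], [-0.6, 0.6]]
free end in tool [0.09420621 0.00044382 0.16637551] expect x=.095 [0.24953893 0.9683646 ] 75.54976759587058
mic [ 0.59059427 -0.22783833  0.0850597 ] 11.564842744423787
inc [-0.0003, -0.002, -0.6] [-0.0011, 0.0002, 0.0003] mm 120 deg 0.2
inc [-0.9205, 0.2164, -0.1079] [0.0, -0.0, 0.1694] mm 190 deg 30.5
inc [-0.5303, 0.6718, -0.2] [0.0, -0.0, 0.1111] mm 176 deg 20.0
(60, 0, 60) [ 0.5201 -0.2573  0.342 ]
(45, 0, 12) [ 0.5231 -0.2722  0.2941]
(45, 0, 3) [ 0.5242 -0.2773  0.2867]
```

```bash
sed -i 's/^print.*//' fit.py; python3 - <<'E'
from carry import *
st=read_state();Y=np.degrees(m[3])
a=plan(st["tool_pos"]+[0,0,.12],down(75.5))
a=plan([.47,.05,.44],down(45),a)
a=plan([.50,-.13,.45],down(25),a)
a=plan([.505,-.285,.44],down(Y),a)
E
```

```text
inc [-0.0003, -0.002, -0.6] [-0.0011, 0.0002, 0.0003] mm 120 deg 0.2
inc [-0.7752, 0.1788, -0.5079] [0.0, -0.0, 0.1694] mm 189 deg 30.5
inc [-0.5303, 0.7425, -0.05] [0.0, -0.0, 0.1111] mm 183 deg 20.0
inc [-0.3049, 0.713, 0.05] [-0.0, -0.0, 0.0746] mm 155 deg 13.4
```

Request:
arm_command([
  [0,0,-0.05,0,0,0],
  [0,0,-0.17,0,0,0],
  [0,0,-0.32,0,0,0],
  [0,0,-0.48,0,0,0],
  [0,0,-0.6,0,0,0],
])

```text
t: 5.92
tool_pos: [0.4753, 0.2086, 0.3404]
orientation: [2.483, 1.924, 0.002]
force: [-0.4, -0.2, -5.3]
opening: 0.0193
gripper_force: 25.0
```

Request:
arm_command([
  [-0.12,0.03,-0.12,0,0,0.025],
  [-0.3,0.07,-0.24,0,0,0.06],
  [-0.48,0.11,-0.36,0,0,0.1],
  [-0.66,0.15,-0.45,0,0,0.14],
  [-0.775,0.18,-0.51,0,0,0.169],
])

```text
t: 6.55
tool_pos: [0.4712, 0.0481, 0.442]
orientation: [2.903, 1.198, 0.002]
force: [0.9, 1.0, -4.2]
opening: 0.0193
gripper_force: 25.0
```

Request:
arm_command([
  [-0.11,0.15,-0.01,0,0,0.02],
  [-0.22,0.3,-0.02,0,0,0.045],
  [-0.33,0.45,-0.03,0,0,0.07],
  [-0.44,0.6,-0.04,0,0,0.09],
  [-0.53,0.743,-0.05,0,0,0.111],
])

```text
t: 7.18
tool_pos: [0.5017, -0.1318, 0.4508]
orientation: [3.067, 0.679, -0.0]
force: [0.4, -0.5, -3.9]
opening: 0.0197
gripper_force: 25.0
```

Request:
arm_command([
  [-0.08,0.18,0.01,0,0,0.02],
  [-0.16,0.36,0.03,0,0,0.04],
  [-0.24,0.54,0.04,0,0,0.06],
  [-0.305,0.713,0.05,0,0,0.075],
  [-0.305,0.713,0.05,0,0,0.075],
])

```text
t: 7.8
tool_pos: [0.5066, -0.2877, 0.4399]
orientation: [-3.126, -0.313, 0.002]
force: [0.2, 1.2, -5.3]
opening: 0.0191
gripper_force: 25.0
```

```bash
python3 - <<'E'
from carry import *
st=read_state();Y=np.degrees(m[3]);print(st["t"],st["tool_pos"],st["q"],st["force"],st["wrist_torque"])
a=plan(tcp(60,0,50),down(Y))
a=plan(tcp(48,0,3),down(Y),a)
a=plan(tcp(15,0,3),down(Y),a)
a=plan(tcp(0,0,2.5),down(Y),a)
E
```

```text
7.8 [ 0.50662862 -0.28770482  0.43990206] [-6.04165358e-01  7.18984453e-02  1.48695678e+00 -8.94036262e-04
  1.58393663e+00  7.67143947e-01] [ 0.15830961  1.23161849 -5.30402966] [ 0.10587682 -0.03790339  0.05036853]
inc [0.0968, -0.1068, 0.5302] [-0.0001, 0.0005, -0.0008] mm 110 deg 0.2
inc [-0.0, 0.0856, 0.2269] [0.0, 0.0, 0.0] mm 49 deg 0.0
inc [-0.0, -0.1352, 0.0946] [0.0, 0.0, 0.0] mm 33 deg 0.0
inc [0.0, -0.06, 0.0451] [0.0, 0.0, 0.0] mm 15 deg 0.0
```

Request:
arm_command([
  [0.03,-0.03,0.12,0,0,0],
  [0.06,-0.06,0.27,0,0,0],
  [0.097,-0.1,0.42,0,0,0],
  [0.097,-0.105,0.53,0,0,0],
  [0.097,-0.105,0.53,0,0,0],
])

```text
t: 8.43
tool_pos: [0.5212, -0.2596, 0.3324]
orientation: [-3.122, -0.32, 0.006]
force: [0.1, -0.1, -4.1]
opening: 0.0189
gripper_force: 25.0
```

Request:
arm_command([
  [0,0.02,0.05,0,0,0],
  [0,0.04,0.11,0,0,0],
  [0,0.065,0.17,0,0,0],
  [0,0.085,0.225,0,0,0],
  [0,0.085,0.225,0,0,0],
])

```text
t: 9.05
tool_pos: [0.5249, -0.2776, 0.288]
orientation: [-3.124, -0.317, 0.003]
force: [0.4, 0.6, -4.4]
opening: 0.0195
gripper_force: 25.0
```

```bash
python3 - <<'E'
from carry import *
st=read_state();Y=np.degrees(m[3]);print(st["t"],st["tool_pos"],tcp(48,0,3),st["force"])
snap("wrist","w4",(130,40,400,240),2.96)
E
```

```text
9.05 [ 0.52493381 -0.27761504  0.28804213] [ 0.52465453 -0.27970935  0.28844882] [ 0.3793797   0.5510162  -4.43901703]
```

View pics/w4.png

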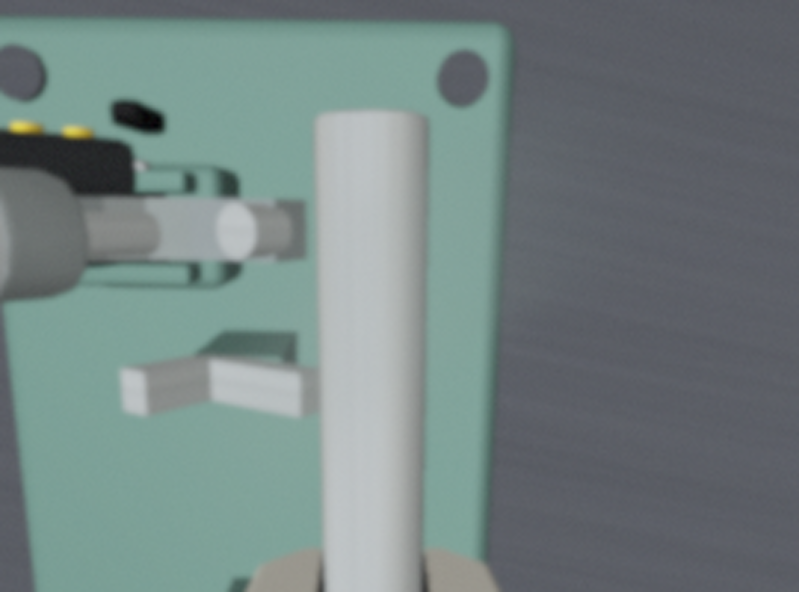

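The shaft stands clear to the right of the rest, free end at crop (371,115). The rest's floor corners are at (303,370) and (301,416), floor/stop junction at (211,357) and (211,400), anvil at (237,230). Next, a consistency check.

```bash
python3 - <<'E'
from carry import *
c=np.load("pics/w4.npz")
o=[(303,370,(18,-30,-10)),(301,416,(18,-40,-10)),(211,357,(-10,-30,-10)),(211,400,(-10,-40,-10)),(145,367,(-10,-30,10)),(147,414,(-10,-40,10)),(237,230,(0,0,-10))]
for X,Y,q in o:
    e=np.array([130+X/2.963,40+Y/2.963])-proj(c,O+M@np.array(q)/1e3);print(q,e.round(1))
st=read_state();p=st["tool_pos"]-[0,0,.1734]; R0=R.from_rotvec(st["orientation"]).as_matrix()
qf=p+R0[:,0]*.095
for dx in(-.01,.01): print("free edge",(np.array(proj(c,qf+R0[:,1]*dx))-[130,40])*2.963)
print("in mic",M.T@(p-O)*1e3, "yaw",np.degrees(np.arctan2(R0[1,0],R0[0,0])))
E
```

```text
(18, -30, -10) [-0.6 -1.4]
(18, -40, -10) [-1.7 -0.7]
(-10, -30, -10) [-1.3 -1.4]
(-10, -40, -10) [-2.  -0.6]
(-10, -30, 10) [-1.4 -2.5]
(-10, -40, 10) [-1.9 -1.5]
(0, 0, -10) [-0.8 -0.9]
free edge [313.79104162 112.84520026]
free edge [430.74268429 112.66581037]
in mic [ 46.62639709 -74.05103899   4.53190108] yaw 11.618320373341346
```

```bash
cat >> carry.py <<'E'
h=np.array([np.sin(m[3]),-np.cos(m[3]),0]); O=O-.0009*h+.0008*M[:,1]
E
python3 - <<'E'
from carry import *
st=read_state();Y=np.degrees(m[3])
a=plan(tcp(15,0,3),down(Y));a=plan(tcp(1,0,2.5),down(Y),a);a=plan(tcp(0,0,0.3),down(Y),a)
E
```

```text
inc [-0.0005, -0.1295, 0.0971] [-0.0004, 0.0003, 0.0003] mm 32 deg 0.1
inc [0.0, -0.0559, 0.0422] [0.0, 0.0, 0.0] mm 14 deg 0.0
inc [-0.0, 0.0022, 0.0119] [0.0, 0.0, 0.0] mm 2 deg 0.0
```

Request:
arm_command([
  [0,-0.03,0.02,0,0,0],
  [0,-0.06,0.045,0,0,0],
  [0,-0.1,0.07,0,0,0],
  [0,-0.13,0.095,0,0,0],
  [0,-0.13,0.095,0,0,0],
])

```text
t: 9.72
tool_pos: [0.5199, -0.2512, 0.27]
orientation: [-3.124, -0.32, 0.002]
force: [0.3, -0.4, -4.6]
opening: 0.0191
gripper_force: 25.0
```

```bash
cat > where.py <<'E'
from carry import *
st=read_state();Y=np.degrees(m[3]);R0=R.from_rotvec(st["orientation"]).as_matrix()
print(st["t"],"mic",(M.T@(st["tool_pos"]-[0,0,.1734]-O)*1e3).round(2),"F in mic",(M.T@st["force"]).round(1),"F",st["force"].round(1),st["wrist_torque"].round(2))
E
python3 - <<'E'
from where import *
a=plan(tcp(1,0,2.5),down(Y));a=plan(tcp(0,0,0.3),down(Y),a)
E
```

```text
9.725 mic [ 14.54 -74.77   3.93] F in mic [-2.3  0.2 -4. ] F [ 0.3 -0.4 -4.6] [-0.01  0.02 -0.  ]
inc [-0.001, -0.0513, 0.0447] [-0.0003, 0.0003, 0.0006] mm 14 deg 0.1
inc [-0.0, 0.0022, 0.0119] [0.0, 0.0, 0.0] mm 2 deg 0.0
```

Request:
arm_command([
  [0,-0.012,0.01,0,0,0],
  [0,-0.025,0.02,0,0,0],
  [0,-0.037,0.031,0,0,0],
  [0,-0.05,0.042,0,0,0],
  [0,-0.05,0.042,0,0,0],
])

```text
t: 10.35
tool_pos: [0.518, -0.242, 0.262]
orientation: [-3.125, -0.319, 0.001]
force: [-0.4, 1.3, -4.4]
opening: 0.0194
gripper_force: 25.0
```

```bash
python3 - <<'E'
from where import *
a=plan(tcp(0,0,1),down(Y));a=plan(tcp(0,0,0),down(Y),a)
E
```

```text
10.35 mic [  2.22 -74.72   2.8 ] F in mic [-3.7 -0.2 -2.8] F [-0.4  1.3 -4.4] [ 0.04 -0.01  0.02]
inc [-0.0014, -0.0039, 0.0137] [-0.0001, 0.0001, 0.0005] mm 3 deg 0.1
inc [-0.0, 0.0029, 0.0041] [0.0, 0.0, 0.0] mm 1 deg 0.0
```

Request:
arm_command([
  [0,-0.001,0.003,0,0,0],
  [0,-0.002,0.007,0,0,0],
  [0,-0.003,0.01,0,0,0],
  [0,-0.003,0.013,0,0,0],
  [0,-0.003,0.013,0,0,0],
])

```text
t: 10.98
tool_pos: [0.5181, -0.2416, 0.2598]
orientation: [3.125, 0.319, 0.0]
force: [-0.2, -0.0, -4.1]
opening: 0.0196
gripper_force: 25.0
```

```bash
python3 - <<'E'
from where import *
a=plan(tcp(0,0,0),down(Y))
E
```

```text
10.975 mic [  0.69 -74.59   1.16] F in mic [-2.4 -0.2 -3.4] F [-0.2 -0.  -4.1] [ 0.04 -0.06 -0.02]
inc [-0.0021, 0.0005, 0.0067] [0.0, -0.0, 0.0004] mm 1 deg 0.1
```

Lower until contact shows.

Request:
arm_command([
  [0,0,0.001,0,0,0],
  [0,0,0.003,0,0,0],
  [0,0,0.005,0,0,0],
  [0,0,0.007,0,0,0],
  [0,0,0.007,0,0,0],
])

```text
t: 11.6
tool_pos: [0.5182, -0.2417, 0.2592]
orientation: [3.125, 0.319, 0.001]
force: [-4.1, 2.4, 4.6]
opening: 0.0191
gripper_force: 25.0
```

```bash
python3 where.py
```

```text
11.6 mic [  0.39 -74.52   0.65] F in mic [ 0.  -3.5  5.6] F [-4.1  2.4  4.6] [ 0.46  0.59 -0.02]
```

Request:
arm_command([
  [0,0,0,0,0,0],
  [0,0,0,0,0,0],
  [0,0,0,0,0,0],
  [0,0,0,0,0,0],
  [0,0,0,0,0,0],
], fingers=0)

```text
t: 12.22
tool_pos: [0.518, -0.2416, 0.2583]
orientation: [3.125, 0.319, -0.0]
force: [-0.0, -0.1, 0.1]
opening: 0.0466
gripper_force: 0.0
```

```bash
python3 where.py; python3 - <<'E'
from h import *
snap("wrist","w5",(130,40,400,240),2.96)
E
```

```text
12.225 mic [ -0.19 -74.64  -0.08] F in mic [ 0.1 -0.   0.1] F [-0.  -0.1  0.1] [ 0.02 -0.03  0.02]
```

View pics/w5.png

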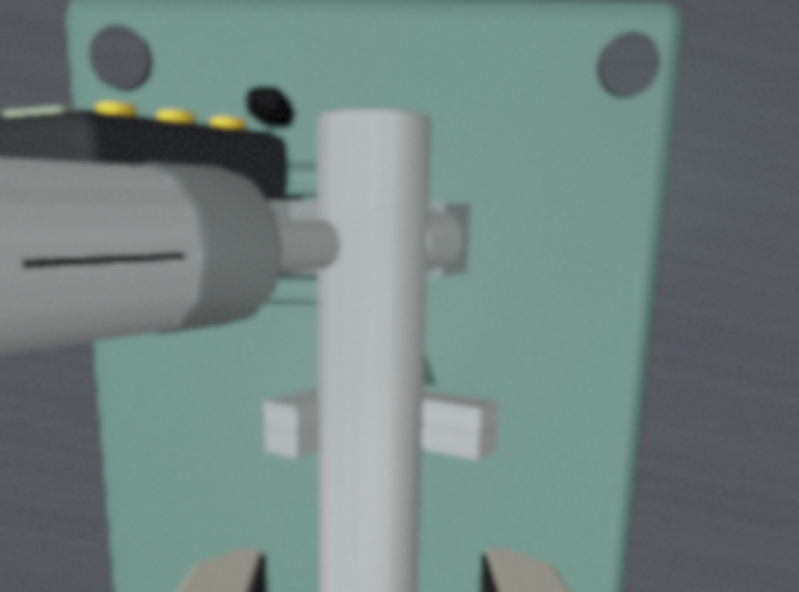

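The shaft lies in the rest at crop u≈370, between the stop (265-300) and the floor end (495). Its free end is over the anvil, the spindle stands above it, and the fingers are clear. Now to retreat and go to the ratchet.

```bash
cat >> carry.py <<'E'
RB=R.from_matrix(np.c_[M[:,1],M[:,0],-M[:,2]])
def rat(z,th=0): return O+M[:,2]*z/1e3, RB*R.from_euler('z',th)
E
python3 - <<'E'
from carry import *
st=read_state();Y=np.degrees(m[3])
a=plan(st["tool_pos"]+[0,0,.17],R.from_rotvec(st["orientation"]))
a=plan(*rat(420,0),a)
a=plan(*rat(420,-1.0),a)
E
```

```text
inc [-0.0, -0.0, -0.85] [0.0, 0.0, 0.0] mm 170 deg 0.0
inc [0.3747, -1.2035, -0.004] [-0.1945, -0.0001, 0.0004] mm 252 deg 35.0
inc [0.0, 0.0, 0.0] [0.0, 0.0, -0.3183] mm 0 deg 57.3
```

Request:
arm_command([
  [0,0,-0.05,0,0,0],
  [0,0,-0.2,0,0,0],
  [0,0,-0.4,0,0,0],
  [0,0,-0.65,0,0,0],
  [0,0,-0.85,0,0,0],
])

```text
t: 12.9
tool_pos: [0.518, -0.2416, 0.4316]
orientation: [3.124, 0.318, 0.003]
force: [0.9, -1.0, -0.1]
opening: 0.0466
gripper_force: 0.0
```

Request:
arm_command([
  [0.06,-0.18,0,-0.03,0,0],
  [0.13,-0.4,0,-0.08,0,0],
  [0.2,-0.62,0,-0.12,0,0],
  [0.27,-0.84,0,-0.16,0,0],
  [0.32,-1,0,-0.1945,0,0],
])

```text
t: 13.52
tool_pos: [0.5402, -0.0308, 0.4296]
orientation: [2.516, 0.257, 0.085]
force: [-1.2, 0.0, 0.1]
opening: 0.0465
gripper_force: 0.0
```

```bash
python3 - <<'E'
from carry import *
st=read_state(); print(st["t"],st["q"].round(3),st["tool_pos"])
a=plan(*rat(400,0));a=plan(*rat(400,-.9))
E
```

```text
13.525 [ 0.05  -0.073  1.714 -0.614  1.422  1.487] [ 0.54023222 -0.03082056  0.42962423]
inc [0.0533, -0.1599, -0.0093] [0.0013, -0.0011, 0.0001] mm 34 deg 0.3
inc [0.0533, -0.1599, -0.0093] [0.0017, -0.0005, -0.2863] mm 34 deg 51.5
```

Request:
arm_command([
  [0.02,-0.05,0,0,0,-0.055],
  [0.04,-0.1,0,0,0,-0.11],
  [0.053,-0.16,-0.009,0,0,-0.17],
  [0.053,-0.16,-0.009,0,0,-0.23],
  [0.053,-0.16,-0.009,0,0,-0.285],
])

```text
t: 14.15
tool_pos: [0.5452, -0.0037, 0.4122]
orientation: [2.174, 1.339, -0.275]
force: [-0.3, -0.6, -0.3]
opening: 0.0463
gripper_force: 0.0
```

Request:
arm_command([
  [0,0,0,0,0,-0.057],
  [0,0,0,0,0,-0.114],
  [0,0,0,0,0,-0.171],
  [0,0,0,0,0,-0.228],
  [0,0,0,0,0,-0.285],
])

```text
t: 14.78
tool_pos: [0.5452, -0.004, 0.4123]
orientation: [1.433, 2.23, -0.597]
force: [-0.0, -0.1, 1.2]
opening: 0.0467
gripper_force: 0.0
```

Request:
arm_command([
  [0,0,0,0,0,-0.057],
  [0,0,0,0,0,-0.114],
  [0,0,0,0,0,-0.171],
  [0,0,0,0,0,-0.228],
  [0,0,0,0,0,-0.285],
])

```text
t: 15.4
tool_pos: [0.5452, -0.004, 0.4123]
orientation: [0.348, 2.803, -0.843]
force: [-0.2, 0.4, 0.6]
opening: 0.0467
gripper_force: 0.0
```

Request:
arm_command([
  [0,0,0,0,0,-0.057],
  [0,0,0,0,0,-0.114],
  [0,0,0,0,0,-0.171],
  [0,0,0,0,0,-0.228],
  [0,0,0,0,0,-0.285],
])

```text
t: 16.02
tool_pos: [0.5452, -0.004, 0.4124]
orientation: [0.933, -2.777, 0.917]
force: [-0.2, 0.3, -0.8]
opening: 0.0466
gripper_force: 0.0
```

```bash
python3 - <<'E'
from carry import *
st=read_state(); print(st["t"],st["q"].round(3),st["tool_pos"])
q=RB.inv()*R.from_rotvec(st["orientation"]);print(q.as_rotvec())
a=plan(*rat(400,-3.95));a=plan(*rat(307,-3.95),a)
c=snap("wrist","w6",None,1.5625)
print(proj(c,O+M[:,2]*.152)*1.5625, [ (proj(c,O+M[:,2]*.152+M@[.01*np.cos(k),.01*np.sin(k),0])*1.5625).round() for k in (0,1.57,3.14,4.71)])
E
```

```text
16.025 [ 0.099 -0.037  1.71  -0.614  1.427 -2.042] [ 0.5452284  -0.00399488  0.41235695]
[1.76784289e-03 5.91982554e-04 2.69577278e+00]
inc [-0.0046, 0.0054, -0.007] [-0.0003, 0.0003, -0.1154] mm 2 deg 20.8
inc [0.0, 0.0, 0.465] [0.0, 0.0, 0.0] mm 93 deg 0.0
[402.77317263 324.30078161] [array([386., 317.]), array([395., 340.]), array([419., 332.]), array([411., 309.])]
```

View pics/w6.png

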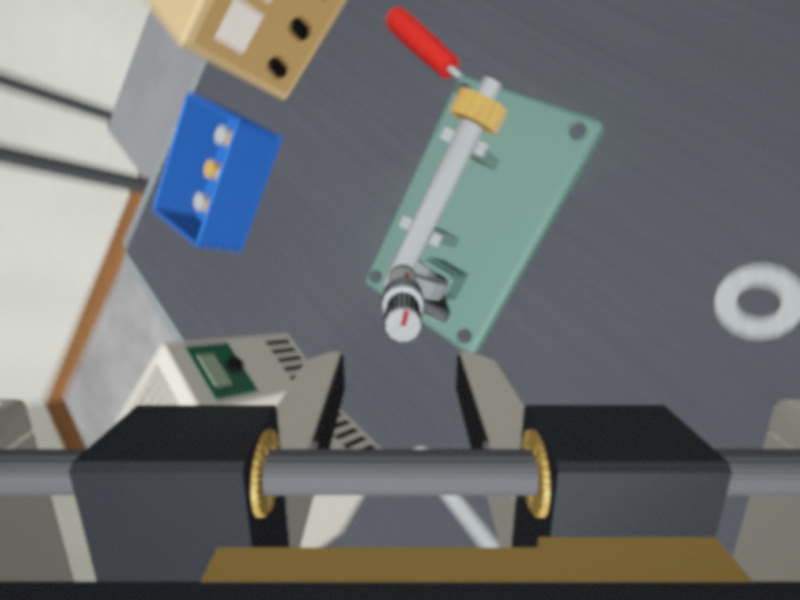

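The shaft lies in both rests, pinion at (480,110), and the ratchet's end face sits at (403,325), where predicted. Advancing along the axis.

Request:
arm_command([
  [0,0,0,0,0,-0.05],
  [-0.004,0.005,0.1,0,0,-0.1],
  [-0.004,0.005,0.22,0,0,-0.115],
  [-0.004,0.005,0.34,0,0,-0.115],
  [-0.004,0.005,0.42,0,0,-0.115],
])

```text
t: 16.7
tool_pos: [0.555, -0.0507, 0.3414]
orientation: [1.362, -2.49, 0.855]
force: [-0.6, 0.1, -0.8]
opening: 0.0463
gripper_force: 0.0
```

```bash
cat > rw.py <<'E'
from carry import *
st=read_state(); e=M.T@(st["tool_pos"]-O)*1e3; Rt=R.from_rotvec(st["orientation"])
print(st["t"],"mic",e.round(2),"q6",st["q"][5].round(3),"q",st["q"].round(2),"tilt",(Rt.inv().apply(-M[:,2])).round(4),"F",st["force"].round(1),"tq tool",Rt.inv().apply(st["wrist_torque"]).round(3))
E
python3 - <<'E'
from rw import *
th=(RB.inv()*Rt).as_rotvec()[2]; plan(*rat(307,th))
E
```

```text
16.7 mic [-2.5000e-01 -1.8000e-01  3.1314e+02] q6 -2.389 q [ 0.01  0.03  1.78 -0.63  1.27 -2.39] tilt [1.e-04 1.e-04 1.e+00] F [-0.6  0.1 -0.8] tq tool [-0.146 -0.351  0.066]
inc [0.0003, -0.0015, 0.0307] [-0.0, 0.0, -0.0] mm 6 deg 0.0
```

Request:
arm_command([
  [0,-0.001,0.01,0,0,0],
  [0,-0.001,0.022,0,0,0],
  [0,-0.001,0.022,0,0,0],
  [0,-0.001,0.022,0,0,0],
  [0,-0.001,0.022,0,0,0],
])

```text
t: 17.32
tool_pos: [0.5559, -0.0525, 0.3388]
orientation: [1.366, -2.488, 0.856]
force: [-0.6, 0.3, -1.0]
opening: 0.0466
gripper_force: 0.0
```

Request:
arm_command([
  [0,0,0,0,0,0],
  [0,0,0,0,0,0],
  [0,0,0,0,0,0],
  [0,0,0,0,0,0],
  [0,0,0,0,0,0],
], fingers=1, force=10)

```text
t: 17.95
tool_pos: [0.5557, -0.0527, 0.3383]
orientation: [1.366, -2.488, 0.855]
force: [-1.3, 0.5, 0.5]
opening: 0.0199
gripper_force: 10.0
```

```bash
python3 rw.py; python3 -c "
from h import *
s=read_state();print(s['opening'],s['gripper_force'])"
```

```text
17.95 mic [-3.0000e-01  1.0000e-01  3.0941e+02] q6 -2.391 q [ 0.01  0.03  1.78 -0.63  1.26 -2.39] tilt [3.e-04 3.e-04 1.e+00] F [-1.3  0.5  0.5] tq tool [-0.47  -0.352  0.079]
0.01994622199922257 10.000185817480087
```

Request:
arm_command([
  [0,0,0,0,0,0.03],
  [0,0,0,0,0,0.08],
  [0,0,0,0,0,0.13],
  [0,0,0,0,0,0.18],
  [0,0,0,0,0,0.23],
])

```text
t: 18.58
tool_pos: [0.5557, -0.0527, 0.3384]
orientation: [-0.408, 2.931, -0.931]
force: [-1.6, 1.6, 1.3]
opening: 0.0193
gripper_force: 10.0
```

Request:
arm_command([
  [0,0,0,0,0,0.05],
  [0,0,0,0,0,0.1],
  [0,0,0,0,0,0.15],
  [0,0,0,0,0,0.2],
  [0,0,0,0,0,0.25],
])

```text
t: 19.2
tool_pos: [0.5557, -0.0527, 0.3384]
orientation: [0.696, 2.678, -0.783]
force: [-1.1, 1.7, 0.0]
opening: 0.0197
gripper_force: 10.0
```

Request:
arm_command([
  [0,0,0,0,0,0.05],
  [0,0,0,0,0,0.1],
  [0,0,0,0,0,0.14],
  [0,0,0,0,0,0.18],
  [0,0,0,0,0,0.22],
])

```text
t: 19.82
tool_pos: [0.5556, -0.0527, 0.3384]
orientation: [1.491, 2.182, -0.58]
force: [-1.0, 1.5, 0.8]
opening: 0.0196
gripper_force: 10.0
```

```bash
python3 rw.py
```

```text
19.825 mic [-2.4000e-01  7.0000e-02  3.0938e+02] q6 -0.188 q [ 0.01  0.03  1.78 -0.63  1.26 -0.19] tilt [ 2.e-04 -2.e-04  1.e+00] F [-1.   1.5  0.8] tq tool [0.284 0.314 0.048]
```

Request:
arm_command([
  [0,0,0,0,0,0.035],
  [0,0,0,0,0,0.07],
  [0,0,0,0,0,0.105],
  [0,0,0,0,0,0.14],
  [0,0,0,0,0,0.175],
])

```text
t: 20.45
tool_pos: [0.5556, -0.0527, 0.3383]
orientation: [1.977, 1.653, -0.386]
force: [-1.1, 1.3, 1.7]
opening: 0.0195
gripper_force: 10.0
```

Request:
arm_command([
  [0,0,0,0,0,0.035],
  [0,0,0,0,0,0.07],
  [0,0,0,0,0,0.105],
  [0,0,0,0,0,0.14],
  [0,0,0,0,0,0.175],
])

```text
t: 21.08
tool_pos: [0.5557, -0.0527, 0.3383]
orientation: [2.317, 1.04, -0.174]
force: [-0.6, 0.5, 0.5]
opening: 0.0195
gripper_force: 10.0
```

Request:
arm_command([
  [0,0,0,0,0,0.035],
  [0,0,0,0,0,0.07],
  [0,0,0,0,0,0.105],
  [0,0,0,0,0,0.14],
  [0,0,0,0,0,0.175],
])

```text
t: 21.7
tool_pos: [0.5556, -0.0527, 0.3383]
orientation: [2.504, 0.37, 0.044]
force: [-1.3, 0.7, 0.1]
opening: 0.0195
gripper_force: 10.0
```

Request:
arm_command([
  [0,0,0,0,0,0.035],
  [0,0,0,0,0,0.07],
  [0,0,0,0,0,0.105],
  [0,0,0,0,0,0.14],
  [0,0,0,0,0,0.175],
])

```text
t: 22.32
tool_pos: [0.5556, -0.0527, 0.3383]
orientation: [2.53, -0.326, 0.261]
force: [-0.8, 0.7, -0.0]
opening: 0.0202
gripper_force: 10.0
```

Request:
arm_command([
  [0,0,0,0,0,0.03],
  [0,0,0,0,0,0.06],
  [0,0,0,0,0,0.09],
  [0,0,0,0,0,0.12],
  [0,0,0,0,0,0.13],
])

```text
t: 22.95
tool_pos: [0.5557, -0.0527, 0.3383]
orientation: [2.444, -0.84, 0.414]
force: [-0.9, 0.5, 0.8]
opening: 0.02
gripper_force: 10.0
```

```bash
python3 rw.py
```

```text
22.95 mic [-2.7000e-01  8.0000e-02  3.0936e+02] q6 2.416 q [ 0.01  0.03  1.78 -0.63  1.26  2.42] tilt [-3.e-04  1.e-04  1.e+00] F [-0.9  0.5  0.8] tq tool [-0.017 -0.575 -0.012]
```

Request:
arm_command([
  [0,0,0,0,0,0],
  [0,0,0,0,0,0],
  [0,0,0,0,0,0],
  [0,0,0,0,0,0],
  [0,0,0,0,0,0],
], fingers=0)

```text
t: 23.58
tool_pos: [0.5558, -0.0527, 0.3384]
orientation: [2.445, -0.838, 0.415]
force: [-0.2, 0.1, -0.4]
opening: 0.0461
gripper_force: 0.0
```

Request:
arm_command([
  [0,0,0,0,0,-0.055],
  [0,0,0,0,0,-0.11],
  [0,0,0,0,0,-0.165],
  [0,0,0,0,0,-0.22],
  [0,0,0,0,0,-0.27],
])

```text
t: 24.2
tool_pos: [0.5558, -0.0527, 0.3384]
orientation: [2.521, 0.244, 0.085]
force: [0.4, 0.4, 0.9]
opening: 0.0465
gripper_force: 0.0
```

Request:
arm_command([
  [0,0,0,0,0,-0.055],
  [0,0,0,0,0,-0.11],
  [0,0,0,0,0,-0.165],
  [0,0,0,0,0,-0.22],
  [0,0,0,0,0,-0.27],
])

```text
t: 24.82
tool_pos: [0.5557, -0.0527, 0.3384]
orientation: [2.212, 1.268, -0.251]
force: [0.0, 0.8, 0.6]
opening: 0.0466
gripper_force: 0.0
```

Request:
arm_command([
  [0,0,0,0,0,0],
  [0,0,0,0,0,0],
  [0,0,0,0,0,0],
  [0,0,0,0,0,0],
  [0,0,0,0,0,0],
], fingers=1, force=10)

```text
t: 25.45
tool_pos: [0.5557, -0.0526, 0.3383]
orientation: [2.216, 1.261, -0.249]
force: [-0.6, 1.1, 0.9]
opening: 0.0203
gripper_force: 10.0
```

```bash
python3 rw.py; python3 - <<'E'
from h import *
c=snap("wrist","w7",None,1.5625)
E
```

```text
25.45 mic [-3.3000e-01  1.0000e-01  3.0941e+02] q6 0.72 q [ 0.01  0.03  1.78 -0.63  1.26  0.72] tilt [-3.e-04 -3.e-04  1.e+00] F [-0.6  1.1  0.9] tq tool [0.45  0.157 0.025]
```

Request:
arm_command([
  [0,0,0,0,0,0.035],
  [0,0,0,0,0,0.07],
  [0,0,0,0,0,0.105],
  [0,0,0,0,0,0.14],
  [0,0,0,0,0,0.175],
])

```text
t: 26.12
tool_pos: [0.5557, -0.0527, 0.3384]
orientation: [2.458, 0.604, -0.03]
force: [-1.1, 0.7, 1.0]
opening: 0.0195
gripper_force: 10.0
```

Request:
arm_command([
  [0,0,0,0,0,0.035],
  [0,0,0,0,0,0.07],
  [0,0,0,0,0,0.105],
  [0,0,0,0,0,0.14],
  [0,0,0,0,0,0.175],
])

```text
t: 26.75
tool_pos: [0.5557, -0.0527, 0.3384]
orientation: [2.54, -0.086, 0.188]
force: [-1.8, 0.8, -0.7]
opening: 0.0198
gripper_force: 10.0
```

Request:
arm_command([
  [0,0,0,0,0,0.035],
  [0,0,0,0,0,0.07],
  [0,0,0,0,0,0.105],
  [0,0,0,0,0,0.14],
  [0,0,0,0,0,0.175],
])

```text
t: 27.38
tool_pos: [0.5557, -0.0527, 0.3384]
orientation: [2.458, -0.784, 0.398]
force: [-2.0, 0.9, 0.7]
opening: 0.0199
gripper_force: 10.0
```

```bash
python3 rw.py; python3 - <<'E'
from h import *
a=snap("wrist","w8",None,1.5625)
E
```

```text
27.375 mic [-2.500e-01  1.000e-01  3.094e+02] q6 2.372 q [ 0.01  0.03  1.78 -0.63  1.26  2.37] tilt [-5.e-04  1.e-04  1.e+00] F [-2.   0.9  0.7] tq tool [ 0.008 -0.451 -0.044]
```

Request:
arm_command([
  [0,0,0,0,0,0],
  [0,0,0,0,0,0],
  [0,0,0,0,0,0],
  [0,0,0,0,0,0],
  [0,0,0,0,0,0],
], fingers=0)

```text
t: 28.05
tool_pos: [0.5558, -0.0527, 0.3384]
orientation: [2.46, -0.779, 0.397]
force: [-0.3, 0.1, 0.1]
opening: 0.0467
gripper_force: 0.0
```

Request:
arm_command([
  [0,0,-0.05,0,0,0],
  [0,0,-0.15,0,0,0],
  [0,0,-0.28,0,0,0],
  [0,0,-0.4,0,0,0],
  [0,0,-0.465,0,0,0],
])

```text
t: 28.68
tool_pos: [0.5451, 0.0008, 0.4173]
orientation: [2.46, -0.779, 0.402]
force: [-1.2, -0.6, -0.4]
opening: 0.0468
gripper_force: 0.0
```

```bash
python3 rw.py; python3 - <<'E'
from carry import *
snap("wrist","w9",None,1)
for n in("w6","w9"):
    c=np.load(f"pics/{n}.npz"); im=c["image"].astype(int); C=O+M[:,2]*.152; u0=proj(c,C)
    v,u=np.nonzero((im[...,0]-np.maximum(im[...,1],im[...,2])>50)); k=np.hypot(u-u0[0],v-u0[1])<10; pts=[]
    for a,b in zip(u[k],v[k]):
        o,d=ray(c,a,b); s=((C-o)@M[:,2])/(d@M[:,2]); pts.append((M.T@(o+s*d-C))[:2]*1e3)
    pts=np.array(pts); print(n,u0,len(pts)); 
    if len(pts): e=pts.mean(0); w,V=np.linalg.eigh(np.cov((pts).T)); print("centroid mm",e,"dir deg",np.degrees(np.arctan2(e[1],e[0])),"line",np.degrees(np.arctan2(V[1,1],V[0,1])))
# shaft in the new view: bright column profile across shaft axis at y=-75: expected edges
c=np.load("pics/w9.npz")
for y in(-95,-75,-55):
    print(y,[int(c["image"][tuple(np.round(proj(c,O+M@np.array([x,y,0])/1e3)).astype(int)[::-1])].mean()) for x in range(-20,21,2)])
E
```

```text
28.675 mic [3.5000e-01 4.5000e-01 4.0533e+02] q6 2.365 q [ 0.11 -0.04  1.7  -0.61  1.44  2.36] tilt [-0.003   0.0026  1.    ] F [-1.2 -0.6 -0.4] tq tool [ 0.292 -0.26  -0.024]
w6 [257.77483049 207.55250023] 24
centroid mm [ 0.99361224 -3.8297346 ] dir deg -75.4554788997449 line 103.10002548951788
w9 [256.71775045 206.30843742] 22
centroid mm [ 1.30603386 -4.13576387] dir deg -72.47439170066168 line 109.61580283094186
-95 [88, 90, 86, 89, 129, 177, 197, 202, 201, 201, 200, 197, 189, 170, 161, 150, 148, 148, 148, 147, 149]
-75 [149, 149, 149, 150, 155, 177, 195, 201, 202, 201, 202, 201, 198, 189, 167, 150, 148, 148, 148, 148, 147]
-55 [150, 150, 149, 149, 161, 184, 197, 202, 202, 201, 202, 202, 202, 196, 177, 154, 148, 148, 148, 148, 148]
```

```bash
python3 - <<'E'
from carry import *
for n in("w7","w8"):
    c=np.load(f"pics/{n}.npz"); im=c["image"].astype(int)
    for z in(.152,):
        C=O+M[:,2]*z; u0=proj(c,C); v,u=np.nonzero((im[...,0]-np.maximum(im[...,1],im[...,2])>50)); k=np.hypot(u-u0[0],v-u0[1])<45
        print(n,u0,k.sum(),im[int(u0[1]),int(u0[0])])
        if k.any():
            for a,b in list(zip(u[k],v[k]))[::8]:
                o,d=ray(c,a,b); s=((C-o)@M[:,2])/(d@M[:,2]); e=(M.T@(o+s*d-C))[:2]*1e3; print(a,b,e.round(1),np.degrees(np.arctan2(e[1],e[0])).round())
E
```

```text
w7 [255.08486481 261.21845319] 69 [185 172 173]
258 260 [0.5 1.7] 73.0
259 262 [1.8 1.3] 35.0
260 263 [2.6 1.3] 26.0
260 264 [3.1 0.8] 15.0
260 265 [3.6 0.4] 7.0
268 265 [6.6 3.7] 29.0
268 266 [7.  3.3] 25.0
268 267 [7.5 2.9] 21.0
270 268 [8.7 3.3] 21.0
w8 [256.42814411 261.38266912] 64 [187 138 139]
257 261 [ 0.4 -0.1] -10.0
261 262 [ 1.4 -2.1] -56.0
263 263 [ 1.7 -3.3] -62.0
264 264 [ 1.7 -4.2] -68.0
264 265 [ 1.2 -4.6] -75.0
264 266 [ 0.8 -5. ] -81.0
264 267 [ 0.3 -5.5] -87.0
265 268 [ 0.2 -6.3] -88.0
```

```bash
python3 -c "
from plant import *
print(close_job())"
```

```text
the job is handed in; nothing more can be done
None
```

The pinion shaft is laid in both rests and clamped, and I handed the job in after about 29 s. The ratchet was turned about 6.2 rad clockwise (tracked by its red line), where at most about 5.5 rad was needed. I had no direct reading of the spindle force or the ratchet's slip, and no verdict came back.

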